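# Hang the slide racks in the push-to-open drying cabinet

### The job

Put the slide racks away to dry: push the door of the small drying cabinet in so that its catch pops it ajar, swing it wide open, and hang every slide rack that stands on the worktop by its wire bail on a hook of its own on the inside of the door, then let go of it. When all of them hang, swing the door shut with the racks on it and push it in until the catch holds it closed; leave the petri dish, the tape roll and the dropper bottle where they are.

Things in the scene. Friction and masses are not known exactly. Their poses are not given: they have to be found in the camera images.
- cabinet: white bench drying cabinet, fixed, 160 deep (x) x 300 wide (y) x 215 mm high, standing on the worktop at a varying place and heading; its front looks along its own -x. Origin: centre of the underside. The door fills its front between the side walls, flush with their front edges; the 10 mm top plate begins 32 mm behind the front, so a tool pointing down before the door meets only the door.
- door_panel (a joint): door angle in rad: 0 closed and flush, negative pushed in (stop -0.066), positive open (stop 1.9). Vertical hinge at its left (+y) edge; it opens towards the robot, clockwise seen from above, and stays where it is left (hinge friction 0.15 N m). Panel 275 mm wide, 12 mm thick, from 12 to 203 mm above the worktop; no handle. Once ajar its top edge can be pinched from above.
- door_press (a point): where to push the door: on the grey plate on its outer face, 210 mm from the hinge axis, 150 mm up, axes as door_hinge. Push-push catch: pushed in to its stop (14 mm here, 5 to 8 N, more if fast) and let back, the closed door pops ajar to about 0.2 rad, then swings freely; pushed from ajar to the stop and let back, it stays caught flush. Each full push changes the state.
- door_hinge (a point): point on the hinge axis, in the plane of the door's outer face, at the height of its top edge (203 mm). Its axes turn with the door: x is the normal from the outer to the inner face (inner face at x = 12 mm), -y runs along the door to the free edge, z up.
- door_corner (a point): top corner of the door's outer face at its free edge, 275 mm from the hinge axis; same axes as door_hinge.
- hook_1 (a point): seat of hook 1: where the middle of a hung bail bar rests, 55 mm from the hinge axis, 50 mm off the door's inner face, 155 mm up; axes as door_hinge. Steel strip 14 mm wide, 3 thick, from the inner face under this point, turned up at 54 to 64 mm off the face, tip 10 mm above this point. It passes through the bail; the bar lies along the door. Keep fingers above the tip.
- hook_2 (a point): seat of hook 2: where the middle of a hung bail bar rests, 130 mm from the hinge axis, 50 mm off the door's inner face, 155 mm up; axes as door_hinge. Steel strip 14 mm wide, 3 thick, from the inner face under this point, turned up at 54 to 64 mm off the face, tip 10 mm above this point. It passes through the bail; the bar lies along the door. Keep fingers above the tip.
- hook_3 (a point): seat of hook 3: where the middle of a hung bail bar rests, 205 mm from the hinge axis, 50 mm off the door's inner face, 155 mm up; axes as door_hinge. Steel strip 14 mm wide, 3 thick, from the inner face under this point, turned up at 54 to 64 mm off the face, tip 10 mm above this point. It passes through the bail; the bar lies along the door. Keep fingers above the tip.
- rack_1: loose open steel slide rack, 56 (x) x 80 (y) x 118 mm, 0.1 to 0.2 kg; all alike. Body 34 mm high, full of slides. A bail of 5 mm wire stands across its middle: legs at x = +-25.5 mm, opening 46 wide (x), 40 high (z 34 to 74), open along y. On the bail's top bar stands a white grip, 22 (x) x 10 mm (y), z 79 to 117. Origin: centre of underside, z up. May be absent (None).
- rack_1_bar (a point): middle of this rack's bail top bar (on the wire's axis), 76.5 mm above the rack's origin, below the grip; axes of the rack.
- rack_2: another slide rack like rack_1, same size and axes. May be absent (None).
- rack_2_bar (a point): middle of this rack's bail top bar (on the wire's axis), 76.5 mm above the rack's origin, below the grip; axes of the rack.
- rack_3: another slide rack like rack_1, same size and axes. May be absent (None).
- rack_3_bar (a point): middle of this rack's bail top bar (on the wire's axis), 76.5 mm above the rack's origin, below the grip; axes of the rack.
- petri_dish_1: bystander: petri dish 59 mm across, 16 mm high; origin at its underside's centre
- tape_roll: bystander: roll of tape 96 mm across, 19 mm high, lying; origin at its underside's centre
- dropper_1: bystander: white dropper bottle 25 mm across, 64 mm high; origin at its underside's centre

How it is judged:
By the outcome, as a careful person would: the job done as asked, in the order asked, and still so for the second after the job is handed in, with the robot touching nothing.
Of rack_1, rack_2, rack_3 only 2 to 3 are there at a start; the rules pass over those that are not, and their reading is None.
At some moment in a run one of rack_1, rack_2, rack_3 may be knocked a few centimetres aside while the robot is not near it.
It also fails if it takes over 208 s, if anything falls off the work surface, if the arm or the gripper's body presses on something with over 40 N, if the wrist force passes 120 N, or if a joint passes its speed limit or range.

### The arm

A 6-joint arm with a two-finger parallel gripper is mounted at the origin on a cart in front of the work surface, level with it; the furniture and walls round the work are solid. World frame = base frame: x ahead of the robot, y to its left, z up, the work surface at z = 0. Lengths are in m, angles in rad, forces in N, time in s.
With the tool pointing down it reaches from about 0.4 to 0.825 m from the base axis. Payload 7 kg.
Tool frame: the origin (TCP) lies on the centre line of the jaws, within the pads' length; the fingertips stand ahead of it and the grasp point (between the pads) lies 5 mm behind it (manip.tip_extent is the z of the fingertips in the tool frame, in m); z points along the fingers, y is the line along which they close (so a half turn about z gives the same grasp; the last joint's range is limited). The gripper opens to 88 mm and grips with 3 to 60 N. Pads are 19 mm wide; open, the fingers measure 130 mm over their backs; the gripper's body (78 mm by 193 mm) begins 47 mm behind the grasp point.
Start: joints at [-0.998, 0.359, 0.012, 0, -1.224, -0.288], TCP at [0.19, -0.648, 0.241] pointing down, gripper open.
Joint ranges: [-3.07, 3.07], [-1.43, 2.12], [-1.02, 1.25], [-3.03, 1.67], [-3.05, -0], [-3.03, 3.03]. Speed limits (rad/s): [2.39, 2.39, 3.01, 3.14, 3.14, 3.14].

### API

Orientations are given as a unit quaternion [x, y, z, w].
In Python, from rig import manip gives the robot as it stands. Calls block until the motion is done:
- manip.reach(position, orientation): joint-space move of the TCP to a pose.
- manip.move_straight(position, rotation=None, speed=0.15): straight line of the TCP; rotation=None keeps the orientation; speed is the mean speed in m/s.
- manip.goto_joints(angles): joint-space move.
- manip.move_gripper(opening, strength=None): finger opening in m; strength is the grip in N (None keeps the last); returns when the fingers have stopped.
- manip.sleep(seconds).
- manip.inverse_kinematics(position, orientation): joint angles nearest the present ones, or None.
- manip.get_image(name): name is "scene" or "side" or "wrist"; returns the picture (384x512x3 uint8, blue, green, red); there is no depth.
- manip.camera_info(name): a dict with "mtx" (3x3 intrinsics, pixels), "R" (3x3) and "t" (3): a world point X has camera coordinates R X + t. Camera axes: x right, y down, z forward; pixel columns grow to the right and rows downward; lengths in m; the calibration is good to about 2 mm. A picture is of the moment at which its call begins: read the wrist's pose just before it. camera_info takes no time and is no camera call; for the wrist camera it gives the pose at the moment of the call.
A pose or a line that the arm cannot do raises manip.PlanningError and nothing moves.
- manip.finish_job(): hands the job in; it is judged then, once.
Readings, each from a call of its own:
- manip.read_time(): time.
- manip.read_q(): joint angles.
- manip.read_joint_vel(): joint speeds.
- manip.read_joint_efforts(): joint torques, N m.
- manip.read_tcp_pos(): TCP position.
- manip.read_ee_rot(): TCP orientation.
- manip.read_wrist_force(): force on the tool from outside, world axes, zero at the start.
- manip.read_torque(): the same for the moment, N m.
- manip.read_grip_width(): finger opening in m.
- manip.read_grasp_force(): force on a finger pad.
Only numpy, scipy, OpenCV 4.12 (cv2) and the standard library are available. Lean on these libraries where they do the work, as an engineer would, in place of code of your own. Each camera call takes 0.05 s, during which the arm holds its last target. There are 200 camera calls.

## Working session

There is one attempt and no reset: what is moved stays moved. The work goes in short steps, each a Python script; the robot and the scene stay as the last script left them, time stands still between calls to the robot, and variables do not carry over. Pictures are saved under pics/ and viewed, at most 14 in all, crops included, and the job is handed in when it is done.

```bash
ls; mkdir -p pics
python3 - <<'E'
from rig import manip
import cv2,numpy as np
for n in("scene","side"):
    cv2.imwrite(f"pics/a_{n}.png",cv2.resize(manip.get_image(n),(800,600),interpolation=cv2.INTER_CUBIC))
    c=manip.camera_info(n);R=np.array(c["R"]);print(n,np.round(c["mtx"],1).tolist(),np.round(-R.T@c["t"],3),np.round(R,3).tolist())
print(manip.read_time(),manip.tip_extent,manip.read_ee_rot())
E
```

```text
pics
scene [[451.5, 0.0, 252.7], [0.0, 451.5, 195.7], [0.0, 0.0, 1.0]] [0.017 1.014 1.174] [[-0.891, -0.453, -0.02], [-0.283, 0.591, -0.755], [0.354, -0.667, -0.655]]
side [[368.2, 0.0, 249.2], [0.0, 368.2, 192.6], [0.0, 0.0, 1.0]] [0.291 0.915 0.767] [[-0.952, -0.305, 0.013], [-0.171, 0.499, -0.849], [0.252, -0.811, -0.528]]
0.1 0.014 [-1.41867253e-01  9.89885394e-01  7.49194085e-04 -1.66316360e-04]
```

View pics/a_scene.png

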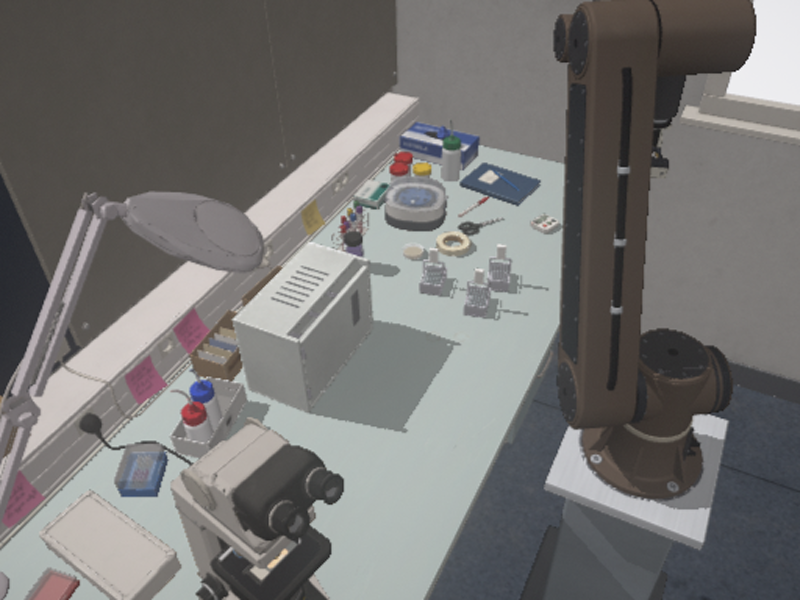

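View pics/a_side.png

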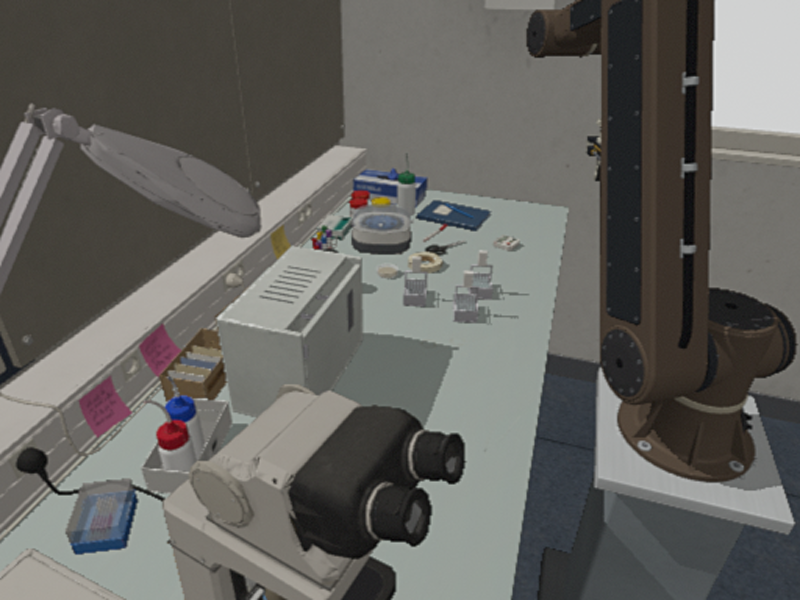

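Three racks stand at about (433,270), (478,292) and (500,268) in the scene image. The cabinet is at about (305,320), with its grey plate at (356,308). Next I'll zoom in on these areas.

Run:
```python
from rig import manip
import cv2,numpy as np
im=manip.get_image("scene")
a=cv2.resize(im[148:268,145:305],(800,600),interpolation=cv2.INTER_CUBIC);cv2.imwrite("pics/b.png",a)  # x5
b=cv2.resize(im[140:215,250:350],(800,600),interpolation=cv2.INTER_CUBIC);cv2.imwrite("pics/c.png",b) # x8
c=manip.camera_info("wrist");R=np.array(c["R"]);print(np.round(c["mtx"],1).tolist(),np.round(-R.T@c["t"],3),np.round(R,3).tolist())
```

```text
[[321.1, 0.0, 255.5], [0.0, 321.1, 188.0], [0.0, 0.0, 1.0]] [ 0.116 -0.67   0.383] [[-0.282, 0.96, 0.001], [0.92, 0.27, 0.284], [0.272, 0.081, -0.959]]
```

View pics/b.png

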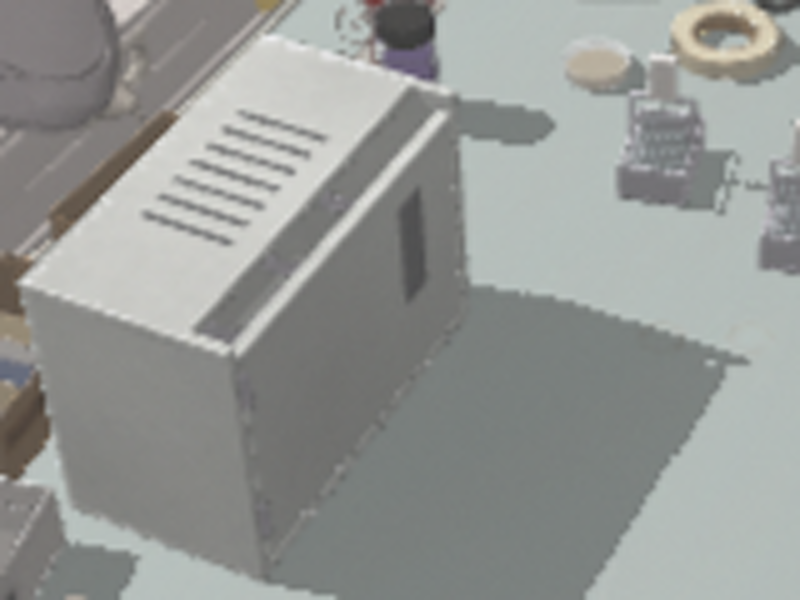

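View pics/c.png

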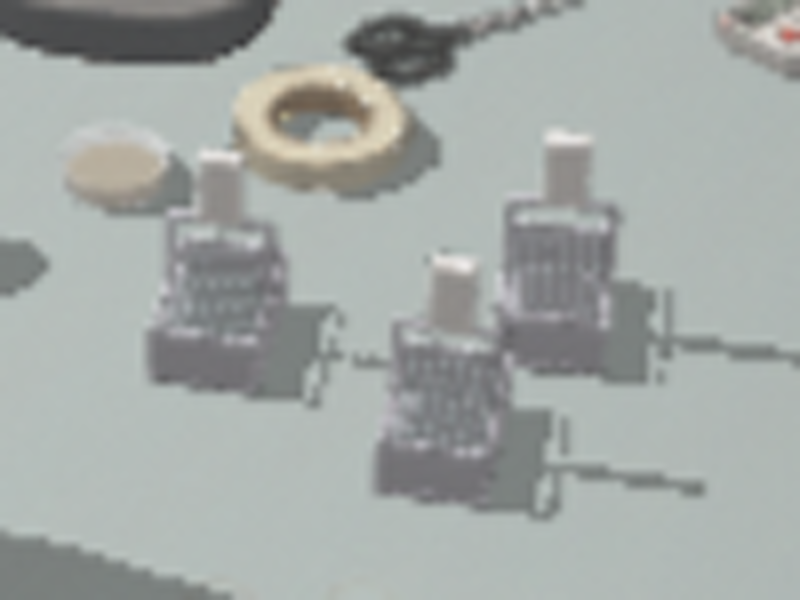

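```bash
cat > h.py <<'E'
from rig import manip
import cv2,numpy as np
from scipy.optimize import least_squares
from scipy.spatial.transform import Rotation as Ro
def proj(c,X): 
    p=(np.array(c["R"])@np.asarray(X,float).T).T+c["t"]; p=p@np.array(c["mtx"]).T; return p[:,:2]/p[:,2:]
def ray(c,uv,z):
    R=np.array(c["R"]);o=-R.T@c["t"];d=R.T@np.linalg.solve(c["mtx"],[uv[0],uv[1],1]);return o+d*(z-o[2])/d[2]
def fit(c,uv,X,x0):
    def P(s): return proj(c,np.c_[X[:,:2]@Ro.from_euler('z',s[2]).as_matrix()[:2,:2].T+s[:2],X[:,2]])
    r=least_squares(lambda s:(P(s)-uv).ravel(),x0,loss='soft_l1'); return r.x,np.round(P(r.x)-uv,1).tolist()
def down(yaw): # tool down, tool y (closing line) along world angle yaw
    y=np.array([np.cos(yaw),np.sin(yaw),0]);z=np.array([0,0,-1.]);return Ro.from_matrix(np.c_[np.cross(y,z),y,z]).as_quat()
E
python3 - <<'E'
from h import *
c=manip.camera_info("scene")
uv=np.array([[234,356],[266,580],[22,287],[72,507],[455,95],[467,310],[265,37]])/5+[145,148]
X=np.array([[-80,150,215],[-80,150,0],[80,150,215],[80,150,0],[-80,-150,215],[-80,-150,0],[80,-150,215]])/1000
print(fit(c,uv,X,[.6,.2,0]))
for g,body in (((221,155),[(150,380),(255,388)]),((455,260),[(378,492),(492,502)]),((569,135),[(500,365),(605,375)])):
    print(ray(c,np.array(g)/8+[250,140],.117),[ray(c,np.array(b)/8+[250,140],0)[:2].round(3) for b in body])
print(manip.read_time())
E
```

```text
(array([0.73824908, 0.06732226, 0.01960339]), [[-0.2, 0.0], [0.3, 1.0], [-0.6, -0.7], [-0.1, 0.8], [0.5, -1.6], [0.6, 0.3], [-0.5, -0.9]])
[ 0.59949269 -0.30053888  0.117     ] [array([ 0.617, -0.256]), array([ 0.566, -0.273])]
[ 0.4647888 -0.2719294  0.117    ] [array([ 0.48 , -0.227]), array([ 0.427, -0.244])]
[ 0.45139934 -0.38919916  0.117     ] [array([ 0.462, -0.344]), array([ 0.411, -0.359])]
0.15
```

The cabinet fit is consistent: residuals are about 1 px and the heading is about 0.02 rad. I'll press the door now.

```bash
cat >> h.py <<'E'
C=np.array([.738,.067]);PSI=.0196
def rot(a): return np.array([[np.cos(a),-np.sin(a)],[np.sin(a),np.cos(a)]])
HNG=C+rot(PSI)@[-.08,.1375]
def door(th,r,off,H=None):  # xy of point r from hinge, off from outer face toward inner; opening is clockwise
    return (HNG if H is None else H)+rot(PSI-th)@[off,-r]
def go(xy,z,yaw,straight=None):
    """tool down, closing line along yaw (mod pi); straight=speed for a line"""
    q0=np.array(manip.read_q());best=None
    for y in (yaw,yaw+np.pi):
        q=manip.inverse_kinematics([*xy,z],down(y))
        if q is not None and (best is None or abs(np.array(q)-q0).max()<best[0]): best=(abs(np.array(q)-q0).max(),y)
    if best is None: raise RuntimeError(f"no ik {xy} {z} {yaw}")
    if straight: manip.move_straight([*xy,z],down(best[1]),straight)
    else: manip.reach([*xy,z],down(best[1]))
def press(r=.21,z=.18,start=-.035,fmax=14):
    n=rot(PSI)@[1,0]
    go(door(0,r,start-.0095),z,PSI+np.pi/2,.08)
    f0=np.array(manip.read_wrist_force());L=[]
    for d in np.arange(start+.004,.025,.002):
        go(door(0,r,d-.0095),z,PSI+np.pi/2,.03)
        f=-(np.array(manip.read_wrist_force())-f0)[:2]@n;L.append((round(d*1000),round(f,1)))
        if f>fmax: break
    print(L)
    go(door(0,r,start-.06),z,PSI+np.pi/2,.06)
E
python3 - <<'E'
from h import *
manip.move_gripper(0.0)
go(door(0,.21,-.12),.27,PSI+np.pi/2)
go(door(0,.21,-.08),.18,PSI+np.pi/2,.15)
press()
cv2.imwrite("pics/d.png",manip.get_image("scene")[100:300,120:390].repeat(3,0).repeat(3,1)[:600,:800]);print(manip.read_time(),manip.read_q())
E
```

```text
[(-31, np.float64(0.8)), (-29, np.float64(0.9)), (-27, np.float64(0.6)), (-25, np.float64(0.8)), (-23, np.float64(0.5)), (-21, np.float64(0.4)), (-19, np.float64(0.4)), (-17, np.float64(1.5)), (-15, np.float64(0.6)), (-13, np.float64(0.8)), (-11, np.float64(0.3)), (-9, np.float64(1.1)), (-7, np.float64(0.6)), (-5, np.float64(-0.2)), (-3, np.float64(0.5)), (-1, np.float64(0.3)), (1, np.float64(1.2)), (3, np.float64(4.8)), (5, np.float64(5.1)), (7, np.float64(4.2)), (9, np.float64(5.2)), (11, np.float64(5.6)), (13, np.float64(5.5)), (15, np.float64(5.7)), (17, np.float64(10.6)), (19, np.float64(17.5))]
14.025 [ 3.30797150e-01  2.26678204e-01 -3.20215177e-01  2.15610125e-05
 -1.02404455e+00  1.25952013e+00]
```

View pics/d.png

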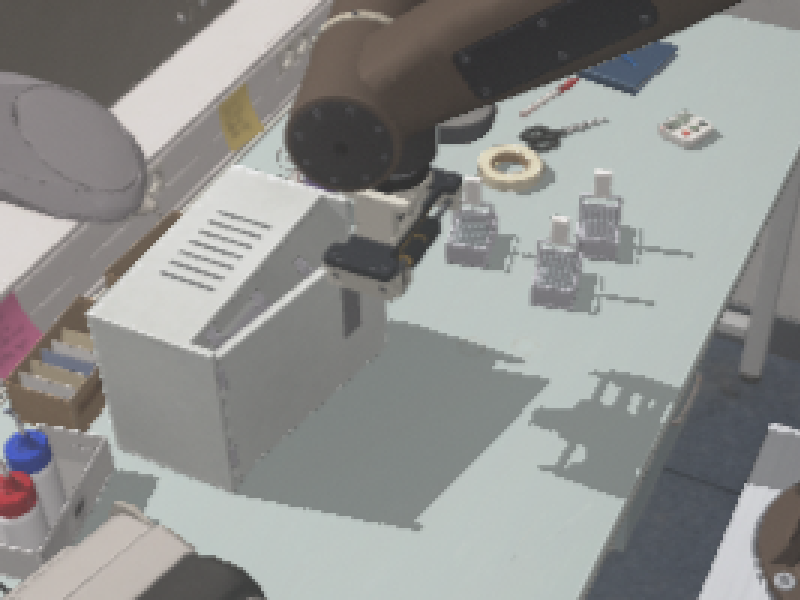

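The door is ajar; its top edge runs from (225,350) to the free end near (350,265). The face touched 2 mm deeper than estimated, so I'll correct for that. Next I'll straddle the top edge and swing the door open.

```bash
sed -i 's/^C=.*;PSI/C=np.array([.740,.067]);PSI/' h.py
python3 - <<'E'
from h import *
p=manip.read_tcp_pos(); go(p[:2],.27,PSI+np.pi/2,.15)
r=.25
manip.move_gripper(.042,10)
go(door(.2,r,.006),.27,PSI-.2)
go(door(.2,r,.006),.202,PSI-.2,.08)
f=np.array(manip.read_wrist_force())
manip.move_gripper(.024); print(manip.read_grip_width(),f.round(1))
for th in np.arange(.3,1.56,.1):
    go(door(th,r,.006),.202,PSI-th,.07)
    if abs(th%.3)<.05: print(round(th,1),np.round(manip.read_wrist_force(),1))
th=1.5
manip.move_gripper(.042)
go(door(th,r,.006),.30,PSI-th,.15)
print(manip.read_time())
c=manip.camera_info("wrist")
import pickle;pickle.dump(c,open("w1.pkl","wb"))
im=manip.get_image("wrist");cv2.imwrite("pics/e_raw.png",im);cv2.imwrite("pics/e.png",cv2.resize(im,(800,600),interpolation=cv2.INTER_CUBIC))
E
```

```text
0.024051886548663262 [-0.3 -0.1  0.5]
0.3 [-0.1  0.4 -0.2]
0.6 [0.2 0.5 0.2]
0.9 [-0.1  1.5 -0.4]
1.2 [-0.2  0.5  0.3]
1.5 [ 0.6 -0.9  0. ]
26.5167
```

View pics/e.png

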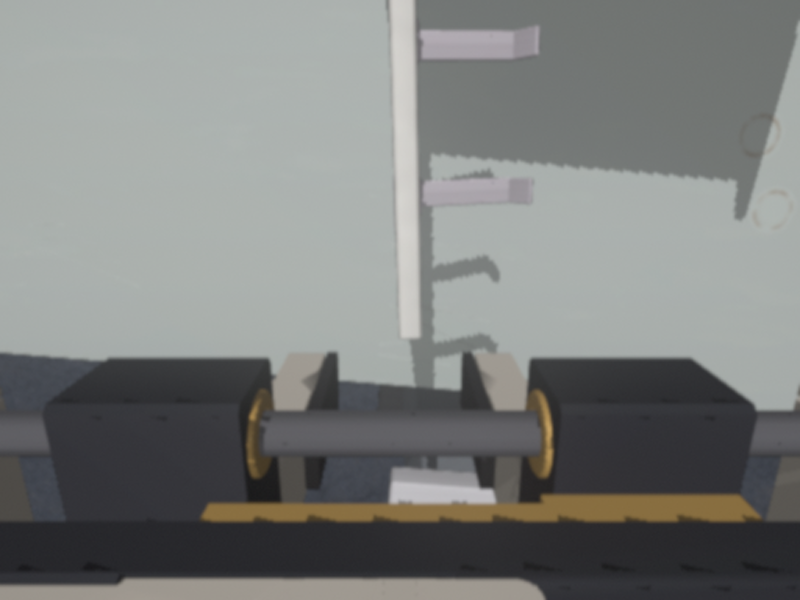

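The wrist view shows the door's free end at (400–421, 338). Hook 3's tip is at about (532,190) and hook 2's at about (539,42).

Run:
```python
from h import *
import pickle
c=pickle.load(open("w1.pkl","rb"))
P=lambda u,z:ray(c,np.array(u)*.64,z)[:2]
o=P((400,338),.203);i=P((421,337),.203);f=P((390,0),.203)
print("corner",o,i,"pred",door(1.5,.275,0),door(1.5,.275,.012)," thick",np.linalg.norm(o-i))
d=f-o;th=PSI-(np.arctan2(d[1],d[0])-np.pi/2);print("theta",th, "hinge est",o-rot(PSI-th)@[0,-.275],HNG)
print("hook tips outer mid",P((533,190),.165),door(th,.205,.076),P((539,42),.165),door(th,.13,.076))
```

```text
corner [0.39055169 0.17134467] [0.39207011 0.16070278] pred [0.38344335 0.17808054] [0.38452663 0.16612954]  thick 0.01074966931881744
theta 1.4712240668804102 hinge est [0.66360123 0.20403952] [0.65732054 0.20290569]
hook tips outer mid [0.4679703  0.10574165] [0.46281019 0.1030722 ] [0.54047133 0.11493423] [0.53727825 0.11198898]
```

Run:
```python
from h import *
import pickle
c=pickle.load(open("w1.pkl","rb"))
P=lambda u,z:ray(c,np.array(u)*.64,z)[:2]
M=[P((400,338),.203),P((421,337),.203),P((390,0),.203),P((416,0),.203),P((533,190),.165),P((539,42),.165)]
RO=[(.275,0),(.275,.012),None,None,(.205,.076),(.13,.076)]
def res(s):
    L=[]
    for m,ro in zip(M,RO):
        if ro: L+=list(s[:2]+rot(PSI-s[2])@[ro[1],-ro[0]]-m)
    for m,off in((M[2],0),(M[3],.012)): L.append((rot(s[2]-PSI)@(m-s[:2]))[0]-off)
    return np.r_[L,.5*(s[:2]-HNG)]
s=least_squares(res,[*HNG,1.5]).x;print("fit",s,(res(s)*1000).round(1))
H=s[:2];th=s[2];r=.25
p=door(th,r,.006,H)
go(p,.27,PSI-th);go(p,.200,PSI-th,.08)
manip.move_gripper(0,15);print("w",manip.read_grip_width(),np.round(manip.read_wrist_force(),1))
print("tcp",manip.read_tcp_pos(),p)
manip.move_gripper(.042);go(p,.27,PSI-th,.15)
manip.move_gripper(.08)
# look at racks
c0=manip.camera_info("wrist");print("cam rel",-np.array(c0["R"]).T@c0["t"]-manip.read_tcp_pos())
go((.43,-.25),.36,PSI-th)
c=manip.camera_info("wrist");pickle.dump(c,open("w2.pkl","wb"))
im=manip.get_image("wrist");cv2.imwrite("pics/f.png",cv2.resize(im,(800,600),interpolation=cv2.INTER_CUBIC))
print(manip.read_time())
```

```text
fit [0.66242883 0.20443277 1.47357807] [-1.2  1.  -1.4 -0.2 -0.3 -0.7  1.7 -1.1  0.8 -0.2  2.6  0.8]
w 0.011816278510088625 [-0.8  0.1  1.2]
tcp [0.41487468 0.16937638 0.20011101] [0.41483202 0.16933548]
cam rel [0.07636958 0.00844093 0.14350946]
32.2417
```

View pics/f.png

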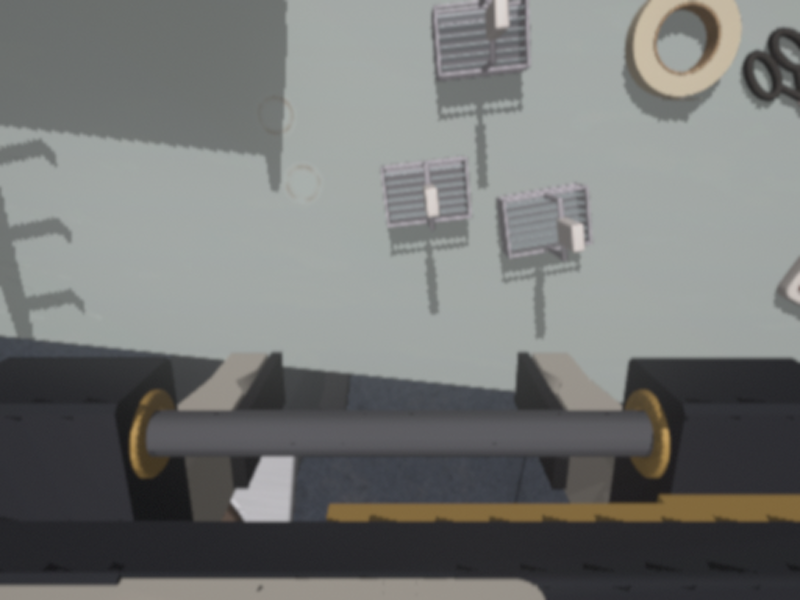

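The racks' rim corners in the wrist view are: A (382,168) (465,158) (470,222) (388,228), and B (498,196) (585,184) (590,240) (508,256). C is at the top, around (480,40). I'll pick A and hang it on hook 1.

```bash
cat >> h.py <<'E'
TH=1.4736;HF=np.array([.6624,.2044]);UP=.028;BAR=.0765
def rackfit(c,corners,grip,s=.64):
    X=np.array([[28,40,34],[28,-40,34],[-28,-40,34],[-28,40,34],[0,0,117]])/1000
    uv=np.array([*corners,grip])*s
    x0=ray(c,uv[:4].mean(0),.034)
    return fit(c,uv,X,[x0[0],x0[1],0])
def pick(s):
    xy=s[:2];yaw=s[2]+np.pi/2
    manip.move_gripper(.05,25)
    go(xy,.22,yaw);go(xy,BAR+UP,yaw,.1)
    manip.move_gripper(0,25);w=manip.read_grip_width();print("grip",w,manip.read_grasp_force())
    go(xy,.29,yaw,.15);print("held",manip.read_grip_width(),np.round(manip.read_wrist_force(),1))
    return abs(w-.010)<.003
def hang(r,off=.058):
    y=PSI-TH;P=lambda o:door(TH,r,o,HF)
    go(P(.24),.29,y);go(P(.24),.180+UP,y,.15)
    go(P(off),.180+UP,y,.10);print("in",np.round(manip.read_wrist_force(),1))
    go(P(off),.158+UP,y,.04)
    for z in np.arange(.157,.1535,-.001):
        go(P(off),z+UP,y,.02);f=manip.read_wrist_force();print(round(z,4),np.round(f,1))
        if f[2]>-.2: break
    manip.move_gripper(.032);manip.sleep(.3)
    go(P(off),.30,y,.12)
E
python3 - <<'E'
from h import *
import pickle
c=pickle.load(open("w2.pkl","rb"))
A,ra=rackfit(c,[(382,168),(465,158),(470,222),(388,228)],(432,197));print(A,ra)
B,rb=rackfit(c,[(498,196),(585,184),(590,240),(508,256)],(574,231));print(B,rb)
go((.45,-.2),.3,PSI-TH)
if pick(A):
    hang(.055)
go((.43,-.25),.36,PSI-TH)
c=manip.camera_info("wrist");pickle.dump(c,open("w3.pkl","wb"))
im=manip.get_image("wrist");cv2.imwrite("pics/g.png",cv2.resize(im,(800,600),interpolation=cv2.INTER_CUBIC))
print(manip.read_time())
E
```

```text
[ 0.46639217 -0.27092797  0.21663775] [[-1.4, -0.6], [1.8, 0.1], [0.9, -1.4], [-1.1, 0.1], [-0.0, 4.5]]
[ 0.45688677 -0.38381949  0.30275755] [[0.2, 0.4], [0.2, -2.3], [-0.0, -0.0], [-1.4, -0.5], [0.3, 1.7]]
grip 0.009554204654205702 24.983401894569397
held 0.009921089744170915 [-0.1  0.5 -1.7]
in [-0.3 -0.  -1.7]
0.157 [-0.2 -0.1 -1.1]
0.156 [ 0.5 -0.4 -0.3]
0.155 [-1.8  0.2  4.6]
46.225
```

View pics/g.png

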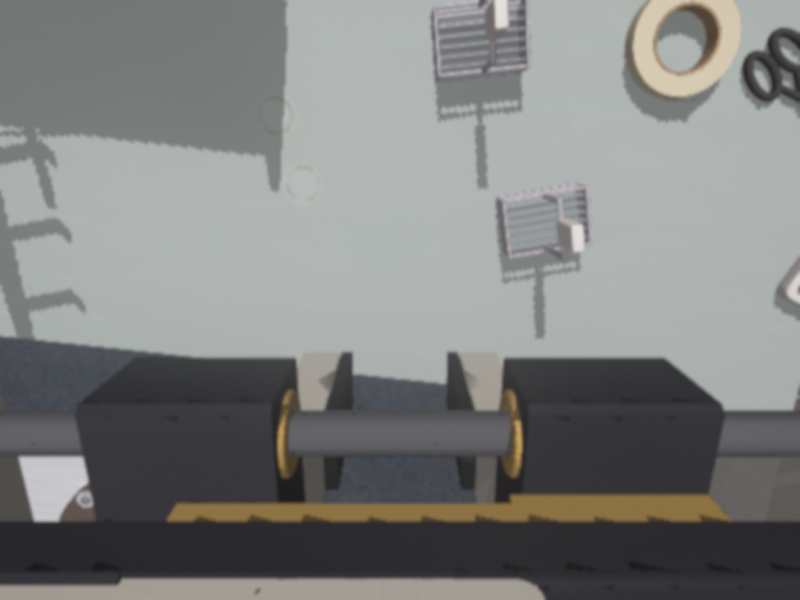

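Rack A has left the table and its shadow now shows at the hinge side. Rack B hasn't moved, so I'll hang it on hook 2 next.

```bash
python3 - <<'E'
from h import *
import pickle
c=pickle.load(open("w3.pkl","rb"))
B,rb=rackfit(c,[(498,196),(585,184),(590,240),(508,256)],(574,231))
if pick(B): hang(.13)
go((.50,-.22),.36,PSI-TH)
c=manip.camera_info("wrist");pickle.dump(c,open("w4.pkl","wb"))
im=manip.get_image("wrist");cv2.imwrite("pics/i.png",np.hstack([cv2.resize(im,(0,0),fx=1,fy=1),manip.get_image("scene")[60:,150:438]]))
print(manip.read_time())
E
python3 - <<'E'
import cv2,numpy as np
E
python3 -c "
import cv2
a=cv2.imread('pics/i.png') if 0 else None"
```

```text
grip 0.009821154207195454 24.994733333587646
held 0.00994990058140202 [-0.6  0.  -1.8]
in [ 0.4 -0.1 -1.4]
0.157 [-0.4 -0.1 -1.2]
0.156 [ 0.2  0.6 -0.8]
0.155 [-0.1 -0.1  3. ]Traceback (most recent call last):
  File "<stdin>", line 8, in <module>
    return _nx.concatenate(arrs, 1, dtype=dtype, casting=casting)
           ~~~~~~~~~~~~~~~^^^^^^^^^^^^^^^^^^^^^^^^^^^^^^^^^^^^^^^
ValueError: all the input array dimensions except for the concatenation axis must match exactly, but along dimension 0, the array at index 0 has size 384 and the array at index 1 has size 324
```

Run:
```python
from h import *
import pickle
c=manip.camera_info("wrist");pickle.dump(c,open("w4.pkl","wb"))
im=manip.get_image("wrist")[:,112:];s=manip.get_image("scene")[140:332,150:350]
cv2.imwrite("pics/i.png",np.hstack([im,cv2.resize(s,(400,384),interpolation=cv2.INTER_CUBIC)]))
print(manip.read_time())
```

```text
60.05
```

View pics/i.png

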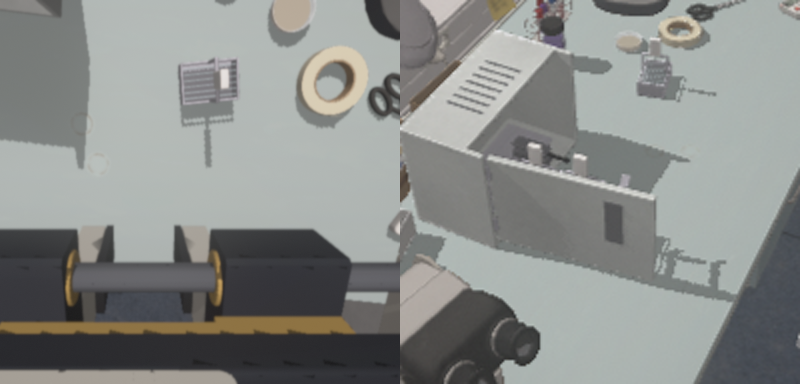

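Both white grips show behind the door, at (535,155) and (580,165). Rack C's rim corners in the wrist crop are (179,63) (237,56) (240,99) (184,105), with its grip at (224,78). It goes on hook 3.

Run:
```python
from h import *
import pickle
c=pickle.load(open("w4.pkl","rb"))
o=lambda u:(u[0]+112,u[1])
S,r=rackfit(c,[o(u) for u in((179,63),(237,56),(240,99),(184,105))],o((224,77)),1);print(S,r)
if pick(S): hang(.205)
go((.42,-.05),.36,PSI-TH)
im=manip.get_image("wrist")[:,:400];s=manip.get_image("scene")[140:332,150:350]
cv2.imwrite("pics/j.png",np.hstack([im,cv2.resize(s,(400,384),interpolation=cv2.INTER_CUBIC)]))
print(manip.read_time())
```

```text
[ 0.60314542 -0.30003779  0.24131594] [[0.2, 0.1], [0.9, -0.5], [-0.5, -1.0], [-1.2, 0.1], [0.2, 1.3]]
grip 0.009863786685601629 24.969449043273926
held 0.009727510884298705 [-0.5 -0.  -1.3]
in [-0.6 -0.4 -1.4]
0.157 [ 0.3 -0.6 -0.8]
0.156 [ 0.3 -0.1 -1.2]
0.155 [-2.5 -0.4  5.5]
72.9167
```

View pics/j.png

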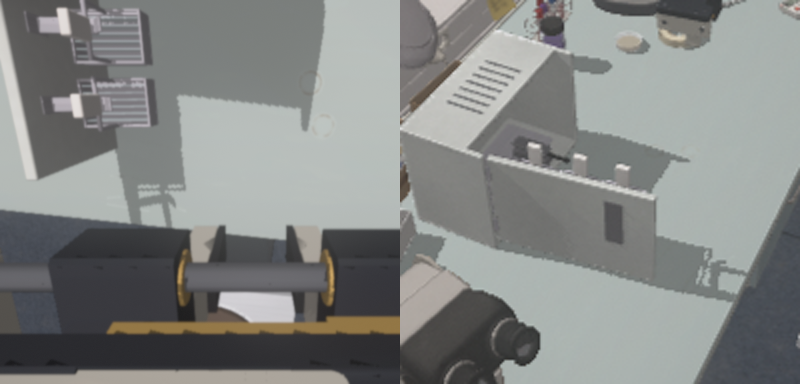

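All three racks hang on their hooks. I'll swing the door slowly nearly shut, then push it in.

Run:
```python
from h import *
r=.258
P=lambda t:door(t,r,.006,HF)
manip.move_gripper(.042)
go(P(TH),.29,PSI-TH);go(P(TH),.202,PSI-TH,.08);manip.move_gripper(.022)
for th in np.linspace(TH,.22,16)[1:]: go(P(th),.202,PSI-th,.05)
print(np.round(manip.read_wrist_force(),1))
manip.move_gripper(.040);go(P(.22),.30,PSI-.22,.12)
manip.move_gripper(0)
go(door(0,.21,-.12),.30,PSI+np.pi/2);go(door(0,.21,-.12),.18,PSI+np.pi/2,.12)
s=manip.get_image("scene")[140:332,150:350];cv2.imwrite("pics/k1.png",s)
press(start=-.075)
print(manip.read_time())
go(door(0,.21,-.2),.30,PSI+np.pi/2,.12)
go((.35,-.45),.32,PSI+np.pi/2)
s2=manip.get_image("scene")[140:332,150:350]
cv2.imwrite("pics/k.png",np.hstack([cv2.resize(x,(400,384),interpolation=cv2.INTER_CUBIC) for x in(s,s2)]));print(manip.read_time())
```

```text
[-0.4  0.8  0.2]
[(-71, np.float64(0.2)), (-69, np.float64(0.1)), (-67, np.float64(0.5)), (-65, np.float64(-0.7)), (-63, np.float64(-1.2)), (-61, np.float64(-0.5)), (-59, np.float64(-0.4)), (-57, np.float64(-0.9)), (-55, np.float64(0.2)), (-53, np.float64(-0.3)), (-51, np.float64(1.2)), (-49, np.float64(0.8)), (-47, np.float64(2.6)), (-45, np.float64(2.1)), (-43, np.float64(3.4)), (-41, np.float64(3.1)), (-39, np.float64(3.1)), (-37, np.float64(3.0)), (-35, np.float64(3.2)), (-33, np.float64(2.4)), (-31, np.float64(3.3)), (-29, np.float64(2.8)), (-27, np.float64(2.8)), (-25, np.float64(2.4)), (-23, np.float64(2.7)), (-21, np.float64(3.1)), (-19, np.float64(2.0)), (-17, np.float64(2.0)), (-15, np.float64(3.4)), (-13, np.float64(2.9)), (-11, np.float64(2.9)), (-9, np.float64(3.5)), (-7, np.float64(2.8)), (-5, np.float64(3.5)), (-3, np.float64(2.9)), (-1, np.float64(3.8)), (1, np.float64(3.8)), (3, np.float64(4.7)), (5, np.float64(4.7)), (7, np.float64(4.3)), (9, np.float64(4.2)), (11, np.float64(4.4)), (13, np.float64(4.8)), (15, np.float64(10.2)), (17, np.float64(17.5))]
104.1833
107.175
```

View pics/k.png

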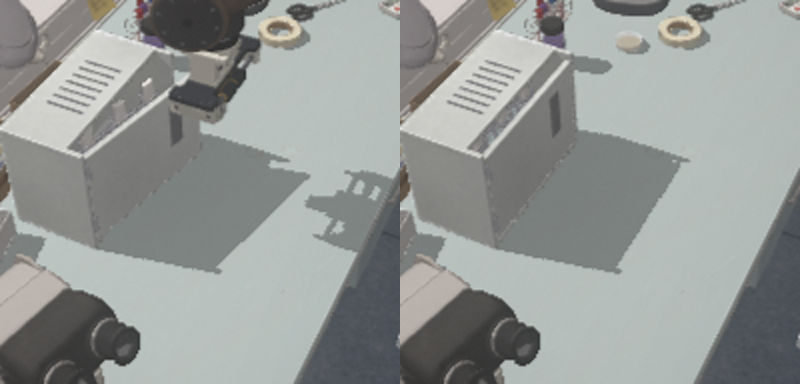

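The right-hand view shows the door flush (plate at (557,110)), the racks inside, and the table items where they were.

```bash
python3 -c "
from rig import manip
print(manip.finish_job())"
```

```text
the job is handed in; nothing more can be done
None
```

All three slide racks hang on their own hooks inside the door, the door is pushed in and looks caught flush, and the bystander items were not touched; I handed the job in at about 107 s, with no verdict returned.

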